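# Lay out the joint's parts in order of use

## Task

Lay out the parts for the next pipe joint in the black four-bay tray, one to a bay, in the order they are used: begin with the bay that has the hanging tab and go round clockwise as seen from above. The order is the spool of sealing tape, the green-lidded tin of jointing paste, the small service tap, the square-headed plug; each rests on the floor near the middle of its bay, the same way up as it stands now. Leave the larger hexagon-headed plug, the wide shallow tin and the big ball valve where they are.

Things in the scene. Friction and masses are not known exactly. Their poses are not given: they have to be found in the camera images.
- tray: Black tray with grey walls, fixed, 149 mm along its x, 183 along y; walls 3 mm thick, tops 10 mm above the counter, floor 3 mm. Two by two bays, each 70 (x) by 87 mm (y) inside. A tab with a square hole sticks out 25 mm towards +x from the first bay. Origin: middle of the underside, z up. Bay middles (x, y), mm: first (36.5, -45), second (-36.5, -45), third (-36.5, 45), fourth (36.5, 45).
- spool: Spool of white thread-seal tape with yellow flanges, lying flat: 53 mm across, 16 mm high, hole in the middle. Grip it across its two round flanges (at heights 0-4 and 12-16 mm), any yaw. Origin: centre of the underside, z up along its axis. About 30 g.
- tin: Round tin of jointing paste, white with a green slip lid: 62 mm across, 34 mm high (lid from 21 mm up), smooth all round; grip at any yaw. Origin: centre of the underside, z up. About 110 g.
- tap: Small service tap, brass-coloured, lying on its side: 44 mm along its level y axis, 21 to 24 mm thick, 33 with its little grey T lever. It rests on a flat of its nut, so the lever (on its z side) points up but leans about 0.53 rad. Origin: on its surface opposite the lever, 12 mm from its middle, which lies at z = +12 mm. Grip it level across y at the middle. About 75 g.
- plug: Small brass-coloured pipe plug standing on its thread, square head up: 25 mm high; thread 24 mm in diameter up to 12 mm, round flange 27 mm across at heights 12-16 mm (grip it there, any yaw), square head 12 mm wide above. Origin: centre of the underside, z up. About 40 g.
- hex_plug: Larger brass-coloured plug standing on its thread, with a hexagon head 26 mm across flats and a 43 mm flange, 30 mm high. Not wanted, leave it. Origin: centre of the underside, z up.
- flat_tin: Wide shallow tin with a dark steel lid, 72 mm across, 19 mm high. Not wanted, leave it. Origin: centre of the underside, z up.
- valve: Big brass-coloured ball valve with a red lever, 133 mm along its y, 44 wide, 70 high, standing fixed behind the other things. Not wanted, leave it. Origin: under its middle, z up.
Not all that is in view belongs to the job. What is shaped like the spool but blue or turquoise is not meant. What is shaped like the plug but blue is not meant.

How it is judged (in metres and radians):
At the end, for the whole second after the job is handed in: Spool, paste tin, tap, square-headed plug at rest on the floors of bays 1 to 4 (clockwise from the tab), origins within 16 mm (tap 20) of the bay's middle along x, 24 along y; spool, tin, plug tilted under 0.3 rad, tap under 0.8; hexagon plug, shallow tin, valve within 15 mm of their starts (x of spool in the frame of tray between 0.0205 and 0.0525 m and y of spool in the frame of tray between -0.069 and -0.021 m and z of each of spool, tin, tap, plug in the frame of tray below 0.009 m and linear speed of each of spool, tin, tap, plug below 0.02 m/s and angle between each of spool, tin, plug's own z axis and vertical below 0.3 rad and x of tin in the frame of tray between -0.0525 and -0.0205 m and y of tin in the frame of tray between -0.069 and -0.021 m and x of tap in the frame of tray between -0.0565 and -0.0165 m and y of tap in the frame of tray between 0.021 and 0.069 m and angle between tap's own z axis and vertical below 0.8 rad and x of plug in the frame of tray between 0.0205 and 0.0525 m and y of plug in the frame of tray between 0.021 and 0.069 m and distance of each of hex_plug, flat_tin, valve from where it was at the start of the episode below 0.015 m); the robot touches nothing.
It fails at once if the hexagon plug, the shallow tin or the valve is shifted by more than 30 mm (distance of any of hex_plug, flat_tin, valve from where it was at the start of the episode above 0.03 m).
It also fails if it takes over 106 s, if anything falls off the work surface, if the arm or the gripper's body presses on something with over 40 N, if the wrist force passes 120 N, or if a joint passes its speed limit or range.

## Robot

A 6-joint arm with a two-finger parallel gripper is mounted at the origin on the work surface; the furniture and walls round the work are solid. World frame = base frame: x ahead of the robot, y to its left, z up, the work surface at z = 0. Lengths are in m, angles in degrees, forces in N, time in s.
With the tool pointing down it reaches from about 0.25 to 0.725 m from the base axis. Payload 9.7 kg.
Tool frame: the origin (TCP) lies between the finger pads; the fingertips stand 22 mm ahead of it and the grasp point (between the pads) lies 3 mm ahead of it; z points along the fingers, y is the line along which they close (so a half turn about z gives the same grasp; the last joint's range is limited). The gripper opens to 85 mm and grips with 20 to 120 N. Pads are 22 mm wide; open, the fingers measure 114 mm over their backs; the gripper's body (76 mm by 85 mm) begins 54 mm behind the grasp point. The pads swing forward as they close: fully open they stand 13 mm farther back than shut.
Start: joints at [-66.062, 4.979, 10.078, 95.1, 0, 90], TCP at [0.223, -0.503, 0.253] pointing down, gripper open.
Joint ranges: [-179.16, 179.16], [-48.56, 103.87], [-65.8, 70.77], [-126.05, 130.52], [-82.76, 87.17], [-180, 180]. Speed limits (degrees/s): [127.2, 127.2, 147.25, 180, 180, 180].

## Interface

Orientations are given as [roll, pitch, yaw] about the fixed x, y, z axes, in that order (R = Rz(yaw) Ry(pitch) Rx(roll)).
In Python, from workcell import bot, viewer, finder gives the robot as it stands.
- The arm moves only by the tool move_arm, never from a script. Its arguments are lists of equal length, an entry for each row: "offset": the shift along the tool's x, y, z in cm, a list of three; "twist": the turn, a rotation vector about the tool's x, y, z in rad, a list of three; "grip": the opening, from 0 (shut) to 1 (fully open). In form: {"offset": [[x, y, z], ...], "twist": [[ax, ay, az], ...], "grip": [grip, ...]}. A call has 1 to 5 rows; each row shifts and turns the commanded pose from where the row before left it, along the tool's axes as they then stand; what a row does not reach is not made up. A row lasts 1/10 s, in which the tool goes at most 50 mm and 8.59 degrees, less where a joint would pass 70% of its speed; a pose out of reach is approached as far as the arm can. A call is refused whole if a number of a shift passes 5 or a number of a turn 0.15, either way. A call with a gripper value outside its range is refused whole. The fingers move at their own pace and stop on an object; "force" is the grip in N (left out, the last holds). Time passes only in rows, so rows that do not move let the fingers close. It gives the time, the measured TCP pose, the force, the opening and the grip force at its end, in the units of the state.
- bot.get_obs(): the state, without advancing time (a new reading comes with each control period).
- viewer.camera(name): name is "scene" or "top"; returns a dict with "color" (480x640x3 uint8, red, green, blue), "depth" (480x640 float32, m along the optical axis (not along the pixel's ray), 0 where there is no reading), "vfov" (degrees; the focal length in pixels is half the picture's height over the tangent of half this angle, whatever the lens; pixels are square), "cx", "cy" (the principal point, pixels), "position" and "attitude" of the camera in the world. Camera axes: x right, y down, z forward; pixel columns grow to the right and rows downward; lengths in m; the calibration is good to about 2 mm. A picture is of the moment at which its call begins.
- bot.job_done(): hands the job in; it is judged then, once.
Trained networks look in a picture, given as the dict that the camera call returned (one of the last four; its "shot" number tells which), for a name from the list of things; names that differ only in an ending like _2 or _b are one class to them, and where a whole thing is asked for, a point or a joint stands for the part that bears it (a point fixed in the world has none). Each returns a list of dicts, best first, with "p" (0 to 1); they miss things now and then, are a little off and sometimes report something else, mostly with a low value. They report only what shows in the picture. A call takes as long as a camera call. They do not tell look-alikes from the thing itself.
- finder.boxes_of(picture, thing): "position" ([column, row] in pixels, amid what is visible of it).
- finder.pinpoint(picture, thing): "position" ([column, row] in pixels: a listed point, or the origin of a listed thing).
The state is a dict: "time": time; "q": joint angles; "qd": joint speeds; "joint_efforts": joint torques, N m; "ee_pos": TCP position; "tcp_rot": TCP orientation; "wrist_force": force on the tool from outside, world axes, zero at the start; "torque": the same for the moment, N m; "opening": finger opening in m; "grasp_force": force on a finger pad.
Only numpy, scipy, OpenCV 4.12 (cv2) and the standard library are available. Lean on these libraries where they do the work, as an engineer would, in place of code of your own. Each camera call takes 0.05 s, during which the arm holds its last target. There are 200 camera calls.

## Working session

There is one attempt and no reset: what is moved stays moved. The work goes in short steps, Python scripts to look and compute and a tool call to move; the robot and the scene stay as the last step left them, time stands still between calls to the robot, and variables do not carry over. Pictures are saved under pics/ and viewed, at most 14 in all, crops included, and the job is handed in when it is done.

Besides the shell and the picture viewer there is one more tool, called after "Request:" as name(argument=value, ...) on one line, values as JSON. move_arm: Moves the arm, as the interface text tells. Its arguments: {"type":"object","properties":{"offset":{"type":"array","items":{"type":"array","items":{"type":"number"}}},"twist":{"type":"array","items":{"type":"array","items":{"type":"number"}}},"grip":{"type":"array","items":{"type":"number"}},"force":{"type":"number"}},"required":["offset","twist","grip"]}

```bash
ls; mkdir -p pics
cat > h.py <<'E'
import numpy as np,cv2
from scipy.spatial.transform import Rotation as R
from workcell import bot,viewer,finder
def rot(a):
    a=np.array(a,float)
    if a.shape==(3,3): return a
    if a.size==4: return R.from_quat(a).as_matrix()
    return R.from_euler('xyz',a,degrees=True).as_matrix()
def world(p,u,v,d=None,z=None):
    f=p['color'].shape[0]/2/np.tan(np.radians(p['vfov'])/2)
    r=rot(p['attitude'])@np.array([(u-p['cx'])/f,(v-p['cy'])/f,1.]); o=np.array(p['position'])
    return o+r*(d if z is None else (z-o[2])/r[2])
def cloud(p):
    f=p['color'].shape[0]/2/np.tan(np.radians(p['vfov'])/2)
    v,u=np.mgrid[:480,:640]; d=p['depth']
    c=np.stack([(u-p['cx'])/f*d,(v-p['cy'])/f*d,d],-1)
    w=c@rot(p['attitude']).T+np.array(p['position']); w[d==0]=np.nan
    return w
def save(n,im): cv2.imwrite('pics/'+n,np.ascontiguousarray(im[...,::-1]))
E
python3 - <<'E'
from h import *
for n in ['top','scene']:
    p=viewer.camera(n); save(n+'1.png',p['color'])
    print(n,p['position'],p['attitude'],p['vfov'],p['cx'],p['cy'])
    np.save(n+'.npy',p,allow_pickle=True)
    w=cloud(p)
    for t in ['tray','spool','tin','tap','plug','hex_plug','flat_tin','valve']:
        for r in finder.pinpoint(p,t)[:4]:
            u,v=r['position']; print(t,round(r['p'],2),np.round([u,v]),np.round(world(p,u,v,z=0),3), np.round(w[int(v)%480,int(u)%640],3))
print(bot.get_obs())
E
```

```text
pics
top [ 0.45009219 -0.08872042  0.99530298] [-1.73775383e+02 -1.29593096e-01 -8.92809017e+01] 47.98621345370395 306.2183571699807 233.5390201536136
tray 0.79 [189. 234.] [0.555 0.128 0.   ] [0.553 0.127 0.015]
spool 0.89 [443. 288.] [ 0.462 -0.342  0.   ] [ 0.463 -0.34   0.002]
spool 0.85 [404. 330.] [ 0.384 -0.27   0.   ] [ 0.384 -0.27   0.002]
spool 0.83 [391. 174.] [ 0.674 -0.248  0.   ] [ 0.675 -0.248  0.   ]
tin 0.78 [438. 216.] [ 0.595 -0.335  0.   ] [ 0.592 -0.325  0.033]
tap 0.82 [318. 286.] [ 0.461 -0.112  0.   ] [ 0.462 -0.112  0.018]
plug 0.6 [431. 161.] [ 0.699 -0.322  0.   ] [ 0.695 -0.316  0.023]
plug 0.58 [381. 221.] [ 0.584 -0.228  0.   ] [ 0.582 -0.224  0.016]
hex_plug 0.79 [380. 279.] [ 0.476 -0.226  0.   ] [ 0.475 -0.22   0.031]
hex_plug 0.26 [381. 217.] [ 0.591 -0.228 -0.   ] [ 0.588 -0.223  0.025]
flat_tin 0.59 [313. 221.] [ 0.583 -0.101  0.   ] [ 0.582 -0.1    0.018]
valve 0.81 [330. 144.] [ 0.73  -0.133  0.   ] [ 0.72  -0.131  0.042]
valve 0.64 [438. 213.] [ 0.6   -0.334 -0.   ] [ 0.596 -0.326  0.031]
valve 0.61 [318. 285.] [ 0.464 -0.112  0.   ] [ 0.465 -0.
[... 467 characters left out ...]
  ] [ 0.184 -0.496  0.429]
{'time': 0.9, 'q': array([-6.60639695e+01,  4.98039289e+00,  1.00771698e+01,  9.50979554e+01,
        6.73224636e-04,  9.00019854e+01]), 'qd': array([ 0.0502933 ,  0.01328641, -0.06085861,  0.01076126,  0.04076341,
        0.07950776]), 'joint_efforts': array([ 1.79911898e-03, -5.20092559e+01,  4.64860225e+01,  1.17039908e-03,
        4.22774485e-05, -8.08761314e-06]), 'ee_pos': array([ 0.22314856, -0.50270201,  0.25326045]), 'tcp_rot': array([-1.79998822e+02, -6.73183801e-04,  2.39340451e+01]), 'wrist_force': array([-0.41240477,  0.07227167, -0.02660446]), 'torque': array([-0.04679564,  0.00291907, -0.0139012 ]), 'grasp_force': 0.0, 'opening': 0.08516429567616353}
```

View pics/top1.png

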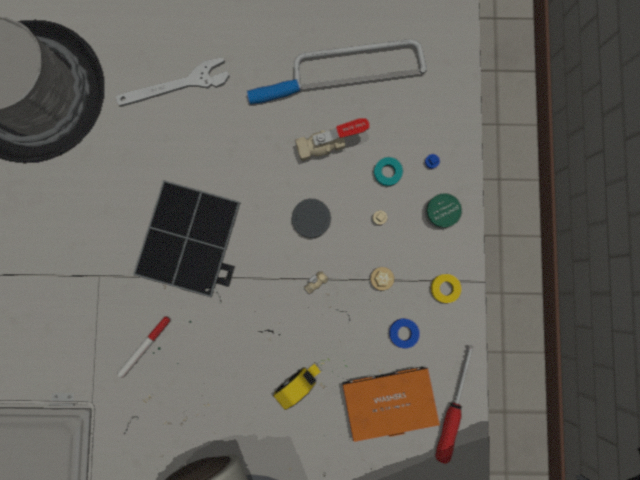

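Run:
```python
import cv2
im=cv2.imread('pics/top1.png')[110:360,90:470]
cv2.imwrite('pics/crop1.png',cv2.resize(im,None,fx=2.1,fy=2.1,interpolation=cv2.INTER_CUBIC))
```

```text
(no output)
```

View pics/crop1.png

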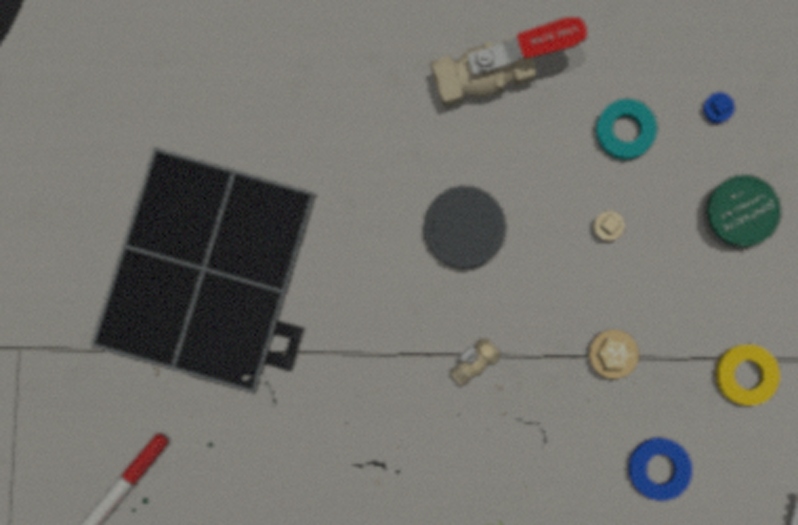

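The yellow spool is at (446,288); its look-alikes are blue (404,333) and turquoise (388,171). The brass square-headed plug is at (380,217), with a blue look-alike at (432,161) and the hex plug at (381,278). The green tin is at (444,210), the tap at (317,282), and the tray has its tab at (227,273), lower right. I choose the yellow spool and the brass plug; the crop confirms both.

Run:
```python
from h import *
p=np.load('top.npy',allow_pickle=True).item(); s=np.load('scene.npy',allow_pickle=True).item()
w=cloud(p); c=p['color']; hsv=cv2.cvtColor(c,cv2.COLOR_RGB2HSV); H,S,V=[hsv[...,i].astype(int) for i in range(3)]
def blob(m,box):
    k=np.zeros_like(m); a,b,x,y=box; k[b:y,a:x]=m[b:y,a:x]; return k.astype(np.uint8)
for n,m,box,z in [('spool',(S>150),(420,265,470,315),.016),('tin',(S>80),(415,185,470,235),.034),('plug',(S>45)&(V>120),(365,200,395,235),.016)]:
    k=blob(m,box); ct=max(cv2.findContours(k,0,2)[0],key=cv2.contourArea); (u,v),r=cv2.minEnclosingCircle(ct); 
    a=world(p,u,v,z=z); e=world(p,u+r,v,z=z); mm=cv2.moments(ct); g=world(p,mm['m10']/mm['m00'],mm['m01']/mm['m00'],z=z)
    print(n,u,v,a,'centroid',g,'dia mm',2000*np.linalg.norm(a-e),'top z',np.nanpercentile(w[k>0][:,2],90))
k=blob((V<70),(120,170,250,310)); k=cv2.morphologyEx(k,cv2.MORPH_CLOSE,np.ones((7,7))); k=cv2.morphologyEx(k,cv2.MORPH_OPEN,np.ones((31,31)))
ct=max(cv2.findContours(k,0,2)[0],key=cv2.contourArea); b=cv2.boxPoints(cv2.minAreaRect(ct)); 
P=np.array([world(p,*q,z=.006) for q in b]); print(b); print('tray',P.mean(0),[(np.linalg.norm(P[i]-P[i-1]),np.degrees(np.arctan2(*(P[i]-P[i-1])[1::-1]))) for i in range(4)])
for z in [(.006,.04)]:
    m=(w[...,2]>z[0]); k=blob(m,(300,262,335,302)); q=w[k>0]; print('tap n',len(q),q.mean(0),np.nanmax(q[:,2])); d=q[:,:2]-q[:,:2].mean(0); ev,E=np.linalg.eigh(d.T@d); t=d@E; print('axis',E[:,1],np.degrees(np.arctan2(E[1,1],E[0,1])),t.min(0),t.max(0))
ws=cloud(s); m=np.linalg.norm(ws[...,:2]-[.223,-.503],axis=-1)<.08; m&=ws[...,2]>.1; q=ws[m]; print('grip tip z pct',np.percentile(q[:,2],[0,1,2,5]))
save('tapcrop.png',np.hstack([cv2.resize(c[260:305,290:350],(400,300),interpolation=2),cv2.resize(s['color'][265:310,255:315],(400,300),interpolation=2)]))
```

```text
spool 445.5 288.0 [ 0.46110191 -0.34264696  0.016     ] centroid [ 0.46078907 -0.34273095  0.016     ] dia mm 53.70112738414151 top z 0.017953838503149976
tin 443.5098876953125 209.9257354736328 [ 0.60095161 -0.3365565   0.034     ] centroid [ 0.60064385 -0.33675544  0.034     ] dia mm 61.29162806660082 top z 0.035255854474989246
plug 379.6612854003906 217.0806427001953 [ 0.58900161 -0.2238668   0.016     ] centroid [ 0.58896699 -0.22385093  0.016     ] dia mm 25.60112824857638 top z 0.02584244969368611
[[135.63324 274.1204 ]
 [161.53583 180.87108]
 [240.39545 202.77652]
 [214.49286 296.02582]]
tray [0.5469872  0.12804711 0.006     ] [(np.float64(0.1502991605913484), np.float64(75.36099235552314)), (np.float64(0.17853984864233893), np.float64(-12.989229398372345)), (np.float64(0.15319049854982125), np.float64(-104.91419934107165)), (np.float64(0.17774431812868835), np.float64(166.08649335885698))]
tap n 284 [ 0.46976153 -0.10865637  0.01946562] 0.03247902407061798
axis [-0.66099853  0.75038719] 131.37607116427995 [-0.01236995 -0.02120891] [0.01228753 0.0230576 ]
grip tip z pct [0.24386683 0.27434047 0.29324047 0.30688841]
```

View pics/tapcrop.png

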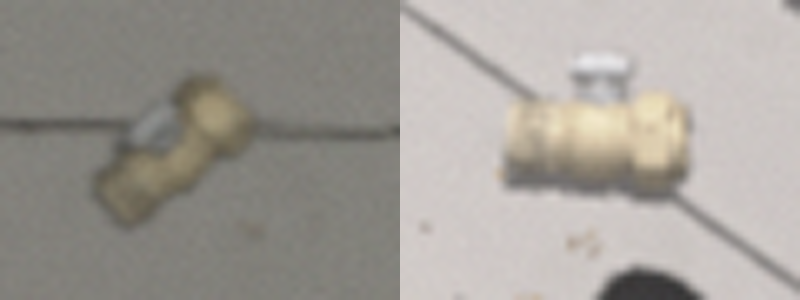

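View pics/scene1.png

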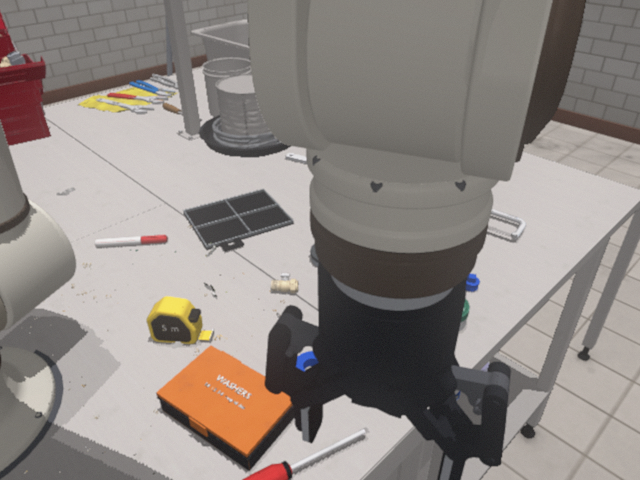

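Request:
move_arm(offset=[[3.94,-0.7,2],[4,-0.1,2],[3.97,0.5,2],[3.85,1.1,2],[3.64,1.65,2]], twist=[[0,0,-0.149],[0,0,-0.149],[0,0,-0.149],[0,0,-0.149],[0,0,-0.149]], grip=[1,1,1,1,1], force=30)

```text
time: 1.4
ee_pos: [0.3905, -0.3903, 0.1527]
tcp_rot: [180.0, 0.0, 67.0]
wrist_force: [-0.1, -1.3, -0.2]
opening: 0.0851
grasp_force: 0.0
```

Request:
move_arm(offset=[[3.57,2.3,2],[3.2,2.8,3],[0,0,3],[0,0,2.5],[0,0,0]], twist=[[0,0,-0.149],[0,0,0],[0,0,0],[0,0,0],[0,0,0]], grip=[1,1,1,1,1])

```text
time: 1.9
ee_pos: [0.4571, -0.3432, 0.0457]
tcp_rot: [-179.7, -0.1, 75.2]
wrist_force: [0.4, -0.9, 0.4]
opening: 0.0853
grasp_force: 0.0
```

Run:
```python
from h import *
p=viewer.camera('scene'); save('s2.png',p['color'][240:480,200:520]); o=bot.get_obs(); print(o['ee_pos'],o['tcp_rot'])
w=cloud(p); m=np.linalg.norm(w[...,:2]-o['ee_pos'][:2],axis=-1)<.07; m&=(p['color'].max(-1)<60); q=w[m][:,2]; print(np.nanpercentile(q,[0,1,3,10]))
```

```text
[ 0.45775393 -0.34414188  0.04821725] [-1.79831020e+02 -6.80420660e-02  7.51745627e+01]
[0.03868896 0.05581817 0.08202735 0.10789213]
```

View pics/s2.png

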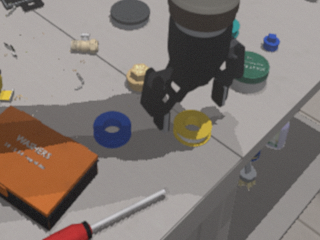

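The crop shows the open gripper straddling the yellow spool at crop (192,128), with nothing else in the way. Tips sit 9.5 mm ahead of the TCP when open.

Request:
move_arm(offset=[[0.2,0.3,1.4],[0,0,1.0],[0,0,0],[0,0,0],[0,0,0]], twist=[[0,0,0],[0,0,0],[0,0,0],[0,0,0],[0,0,0]], grip=[1,1,0.5,0.3,0.3], force=30)

```text
time: 2.45
ee_pos: [0.4621, -0.3441, 0.0265]
tcp_rot: [179.9, 0.0, 75.1]
wrist_force: [-2.0, 1.5, 3.9]
opening: 0.0493
grasp_force: 30.5
```

Request:
move_arm(offset=[[0,0,0],[0,0,0],[0,0,0],[0,0,-2],[0,0,-2]], twist=[[0,0,0],[0,0,0],[0,0,0],[0,0,0],[0,0,0]], grip=[0.3,0.3,0.3,0.3,0.3])

```text
time: 2.95
ee_pos: [0.4617, -0.3436, 0.0656]
tcp_rot: [-180.0, -0.0, 75.2]
wrist_force: [-0.2, -0.6, -0.4]
opening: 0.0491
grasp_force: 31.1
```

Request:
move_arm(offset=[[0,0,-3],[4.5,1,-1],[5,0.7,0],[5,0.7,0],[5,0.7,0]], twist=[[0,0,0],[0,0,0],[0,0,0],[0,0,0],[0,0,0]], grip=[0.3,0.3,0.3,0.3,0.3])

```text
time: 3.45
ee_pos: [0.5419, -0.1629, 0.1059]
tcp_rot: [179.9, -0.0, 75.1]
wrist_force: [1.5, -0.6, -1.5]
opening: 0.0491
grasp_force: 31.1
```

Run:
```python
from h import *
p=viewer.camera('scene'); save('s3.png',cv2.resize(p['color'][100:400,200:500],(600,600))); o=bot.get_obs(); print(o['ee_pos'],o['tcp_rot'],o['opening'])
```

```text
[ 0.54417138 -0.15691194  0.10581696] [ 1.79923632e+02 -1.64790202e-01  7.53792511e+01] 0.04906790886933752
```

View pics/s3.png

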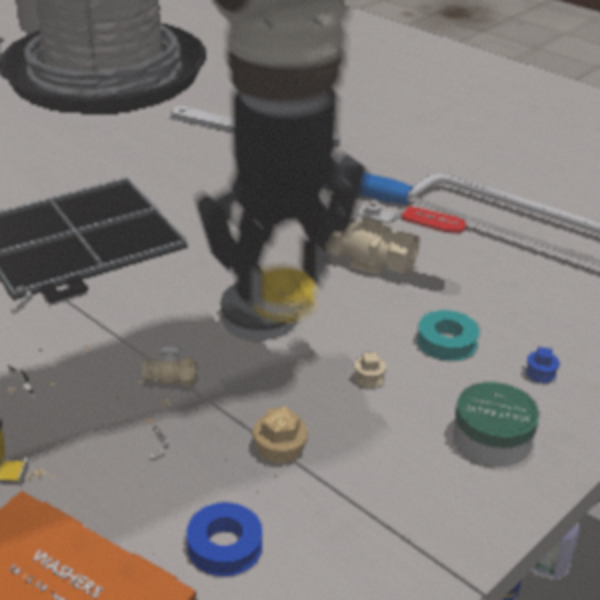

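Request:
move_arm(offset=[[4.4,-2,0],[4.4,-2,0],[4.4,-2,0],[4.4,-2,0.5],[4.4,-2,1]], twist=[[0,0,0],[0,0,0],[0,0,0],[0,0,0],[0,0,0]], grip=[0.3,0.3,0.3,0.3,0.3])

```text
time: 4.0
ee_pos: [0.501, 0.0755, 0.0913]
tcp_rot: [179.9, -0.1, 75.1]
wrist_force: [0.2, 1.3, -0.1]
opening: 0.0494
grasp_force: 31.2
```

Request:
move_arm(offset=[[1.8,-1.2,1],[0,0,0],[0,0,0]], twist=[[0,0,0],[0,0,0],[0,0,0]], grip=[0.3,0.3,0.3])

```text
time: 4.3
ee_pos: [0.494, 0.0945, 0.0806]
tcp_rot: [180.0, 0.0, 75.2]
wrist_force: [-0.0, -0.8, -0.5]
opening: 0.049
grasp_force: 31.2
```

```bash
cat > bays.py <<'E'
from h import *
import sys
p=viewer.camera('top'); w=cloud(p); c=p['color']; hsv=cv2.cvtColor(c,cv2.COLOR_RGB2HSV); H,S,V=[hsv[...,i].astype(int) for i in range(3)]
o=bot.get_obs(); print(o['ee_pos'],o['tcp_rot'],o['opening'])
def trayxy(q):
    a=np.radians(-104.3); d=np.array(q[:2])-[.547,.128]; return d@np.array([[np.cos(a),-np.sin(a)],[np.sin(a),np.cos(a)]])
def report(name,m,z):
    m=m.copy(); m[:,300:]=0
    ct=max(cv2.findContours(m.astype(np.uint8),0,2)[0],key=cv2.contourArea); (u,v),r=cv2.minEnclosingCircle(ct); q=world(p,u,v,z=z); e=world(p,u+r,v,z=z)
    print(name,(u,v),q,'tray',trayxy(q),'dia',2*np.linalg.norm(e-q))
E
python3 - <<'E'
from bays import *
report('spool',(S>140)&(H>20)&(H<35)&(np.arange(480)[:,None]<310),o['ee_pos'][2]-.01)
save('t3.png',cv2.resize(c[160:320,110:270],(560,560)))
E
```

```text
[0.4943373  0.09387297 0.08088526] [ 1.79957699e+02 -3.08238207e-03  7.51667766e+01] 0.049049851385095426
spool (204.96153259277344, 267.1153869628906) [0.49089338 0.08308281 0.07088526] tray [ 0.05738374 -0.0432737 ] dia 0.04942531016160567
```

View pics/t3.png

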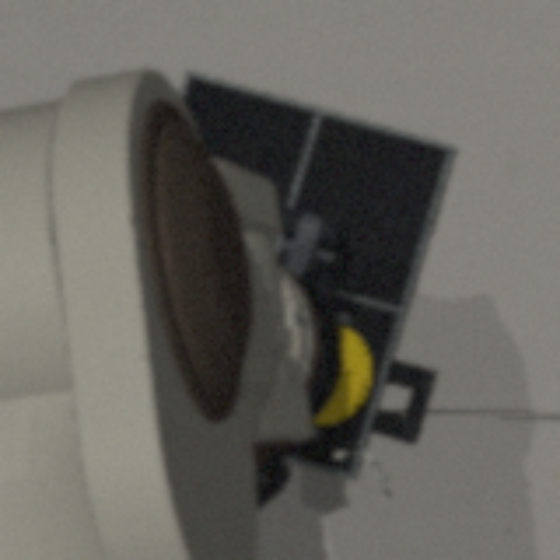

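The crop shows the spool held level over bay 1, with its visible crescent at crop (355,375) about 4 mm beyond the TCP towards the tab.

Request:
move_arm(offset=[[1.2,-0.2,2],[0,0,2],[0,0,1.1],[0,0,0],[0,0,0]], twist=[[0,0,0],[0,0,0],[0,0,0],[0,0,0],[0,0,0]], grip=[0.3,0.3,0.3,0.3,0.3])

```text
time: 4.85
ee_pos: [0.4955, 0.1056, 0.0299]
tcp_rot: [180.0, -0.0, 75.1]
wrist_force: [-0.6, -0.5, -0.1]
opening: 0.0488
grasp_force: 32.0
```

Request:
move_arm(offset=[[0,0,0],[0,0,0],[0,0,0],[0,0,-3],[0,0,-4]], twist=[[0,0,0],[0,0,0],[0,0,0],[0,0,0],[0,0,0]], grip=[0.65,0.75,0.78,0.78,0.9])

```text
time: 5.35
ee_pos: [0.4938, 0.1061, 0.0986]
tcp_rot: [-179.8, 0.1, 75.2]
wrist_force: [2.1, 1.0, 0.4]
opening: 0.0765
grasp_force: 0.0
```

Request:
move_arm(offset=[[-4,2.15,-1],[-4,2.15,0],[-4,2.15,0],[-4,2.15,0],[-4,2.15,0]], twist=[[0,0,0],[0,0,0],[0,0,0],[0,0,0],[0,0,0]], grip=[1,1,1,1,1])

```text
time: 5.85
ee_pos: [0.5481, -0.1164, 0.1099]
tcp_rot: [180.0, -0.0, 75.2]
wrist_force: [0.6, 1.0, 0.9]
opening: 0.0852
grasp_force: 0.0
```

Run:
```python
from bays import *
report('spool',(S>140)&(H>20)&(H<35)&(np.arange(480)[:,None]<310),.018)
save('t4.png',cv2.resize(c[160:320,110:270],(400,400)))
```

```text
[ 0.54909875 -0.12171475  0.1095433 ] [1.79872666e+02 1.22754871e-01 7.49872342e+01] 0.08538271963979802
spool (199.0, 266.0) [0.49510802 0.10376571 0.018     ] tray [ 0.03630067 -0.0442983 ] dia 0.05836424045570549
```

View pics/t4.png

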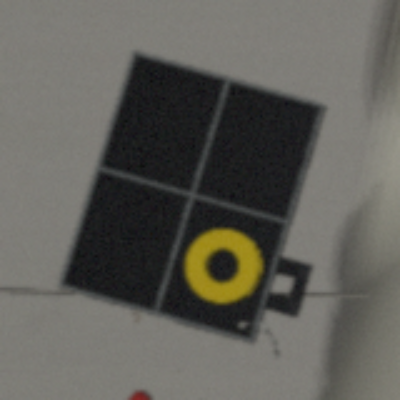

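The spool lies flat in the middle of bay 1, at crop (223,265). Next the tin.

Request:
move_arm(offset=[[-3.9,2.1,0],[-3.9,2.1,0],[-3.9,2.1,0],[-3.9,2.1,1],[-3.9,2.1,1]], twist=[[0,0,0],[0,0,0],[0,0,0],[0,0,0],[0,0,0]], grip=[1,1,1,1,1])

```text
time: 6.4
ee_pos: [0.5998, -0.3318, 0.0897]
tcp_rot: [179.9, 0.0, 75.2]
wrist_force: [1.0, 0.2, 0.5]
opening: 0.0855
grasp_force: 0.0
```

Request:
move_arm(offset=[[0,0,1],[0,0,0],[0,0,0]], twist=[[0,0,0],[0,0,0],[0,0,0]], grip=[1,1,1])

```text
time: 6.7
ee_pos: [0.5992, -0.329, 0.0796]
tcp_rot: [-180.0, -0.0, 75.2]
wrist_force: [-0.2, -0.0, 0.6]
opening: 0.0855
grasp_force: 0.0
```

Request:
move_arm(offset=[[-0.7,0.4,1.2],[0,0,2],[0,0,2],[0,0,0],[0,0,0]], twist=[[0,0,0],[0,0,0],[0,0,0],[0,0,0],[0,0,0]], grip=[1,1,1,1,0.8], force=40)

```text
time: 7.2
ee_pos: [0.6015, -0.3372, 0.0279]
tcp_rot: [-180.0, 0.0, 75.2]
wrist_force: [0.2, -0.5, -0.2]
opening: 0.0731
grasp_force: 0.0
```

Request:
move_arm(offset=[[0,0,0],[0,0,0],[0,0,0],[0,0,0],[0,0,0]], twist=[[0,0,0],[0,0,0],[0,0,0],[0,0,0],[0,0,0]], grip=[0.6,0.5,0.5,0.5,0.5])

```text
time: 7.7
ee_pos: [0.6023, -0.338, 0.0294]
tcp_rot: [179.8, 0.0, 75.2]
wrist_force: [0.8, 2.4, 6.0]
opening: 0.0609
grasp_force: 44.2
```

Request:
move_arm(offset=[[0,0,-2],[0,0,-3],[0,0,-4],[0,0,0]], twist=[[0,0,0],[0,0,0],[0,0,0],[0,0,0]], grip=[0.5,0.5,0.5,0.5])

```text
time: 8.1
ee_pos: [0.6035, -0.3389, 0.1245]
tcp_rot: [179.5, 0.1, 75.2]
wrist_force: [0.7, -0.2, 0.1]
opening: 0.061
grasp_force: 44.1
```

Request:
move_arm(offset=[[4.3,-2,0],[4.3,-2,0],[4.3,-2,0],[4.3,-2,0],[4.3,-2,0]], twist=[[0,0,0],[0,0,0],[0,0,0],[0,0,0],[0,0,0]], grip=[0.5,0.5,0.5,0.5,0.5])

```text
time: 8.6
ee_pos: [0.5591, -0.1026, 0.1173]
tcp_rot: [180.0, -0.0, 75.1]
wrist_force: [1.0, 0.5, -1.0]
opening: 0.0611
grasp_force: 44.2
```

Request:
move_arm(offset=[[4.3,-2,0],[4.3,-2,0],[4.3,-2,0],[4.3,-2,0],[4.3,-2,0]], twist=[[0,0,0],[0,0,0],[0,0,0],[0,0,0],[0,0,0]], grip=[0.5,0.5,0.5,0.5,0.5])

```text
time: 9.1
ee_pos: [0.5176, 0.1309, 0.1175]
tcp_rot: [180.0, -0.0, 75.2]
wrist_force: [0.5, -0.6, -1.4]
opening: 0.0612
grasp_force: 44.2
```

Request:
move_arm(offset=[[4.3,-2,0],[0,0,1],[0,0,0],[0,0,0]], twist=[[0,0,0],[0,0,0],[0,0,0],[0,0,0]], grip=[0.5,0.5,0.5,0.5])

```text
time: 9.5
ee_pos: [0.5098, 0.1752, 0.1072]
tcp_rot: [-180.0, 0.0, 75.1]
wrist_force: [-1.7, -0.2, -0.8]
opening: 0.0609
grasp_force: 44.2
```

Request:
move_arm(offset=[[0,0.3,3],[0,0,2.5],[0,0,1.5],[0,0,0.5],[0,0,0]], twist=[[0,0,0],[0,0,0],[0,0,0],[0,0,0],[0,0,0]], grip=[0.5,0.5,0.5,0.5,0.5])

```text
time: 10.0
ee_pos: [0.5131, 0.1743, 0.0332]
tcp_rot: [180.0, 0.0, 75.1]
wrist_force: [-0.4, 0.5, -1.0]
opening: 0.0608
grasp_force: 44.2
```

Request:
move_arm(offset=[[0,0,0],[0,0,0],[0,0,0],[0,0,-3],[0,0,-4]], twist=[[0,0,0],[0,0,0],[0,0,0],[0,0,0],[0,0,0]], grip=[0.75,0.85,0.88,0.88,0.88])

```text
time: 10.5
ee_pos: [0.5116, 0.1747, 0.1015]
tcp_rot: [-179.8, 0.1, 75.2]
wrist_force: [0.6, 0.6, -0.2]
opening: 0.0752
grasp_force: 0.0
```

Request:
move_arm(offset=[[-4.06,0.4,0],[-4.08,-0.16,0],[-4.0,-0.7,0],[-3.87,-1.3,0],[-3.66,-1.8,0]], twist=[[0,0,-0.14],[0,0,-0.14],[0,0,-0.14],[0,0,-0.14],[0,0,-0.14]], grip=[0.8,0.75,0.75,0.75,0.75])

```text
time: 11.0
ee_pos: [0.4805, -0.0269, 0.1029]
tcp_rot: [180.0, 0.0, 115.5]
wrist_force: [1.9, -0.1, 1.0]
opening: 0.0641
grasp_force: 0.0
```

Request:
move_arm(offset=[[-3.37,-2.3,0.5],[-3.0,-2.75,0.5],[0,0,0],[0,0,0]], twist=[[0,0,-0.14],[0,0,-0.14],[0,0,0],[0,0,0]], grip=[0.75,0.75,0.75,0.75])

```text
time: 11.4
ee_pos: [0.4678, -0.1047, 0.0929]
tcp_rot: [180.0, -0.0, 130.6]
wrist_force: [-0.3, -0.1, 0.5]
opening: 0.0643
grasp_force: 0.0
```

Run:
```python
from bays import *
report('tin',(S>80)&(H>50)&(H<95),.037)
save('t5.png',np.hstack([cv2.resize(c[160:320,110:270],(400,400)),cv2.resize(viewer.camera('scene')['color'][220:380,200:360],(400,400))]))
```

```text
[ 0.46810493 -0.1039401   0.09294743] [1.79973364e+02 5.47039429e-03 1.30642981e+02] 0.06397006061318833
tin (157.9162139892578, 255.44595336914062) [0.51206257 0.17370215 0.037     ] tray [-0.03565659 -0.04514331] dia 0.06558653476122761
```

View pics/t5.png

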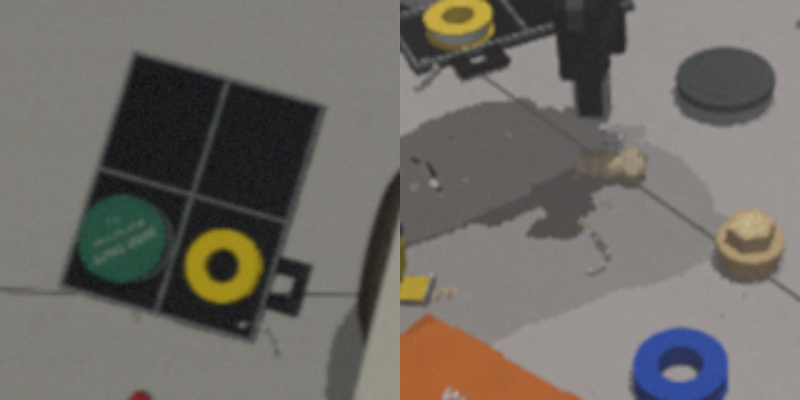

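The left half shows the tin in bay 2 at (124,238) and the spool in bay 1. The right half shows the gripper above the tap at (612,160).

Request:
move_arm(offset=[[-0.2,-0.3,2.2],[0,0,2.5],[0,0,2],[0,0,0],[0,0,0]], twist=[[0,0,0],[0,0,0],[0,0,0],[0,0,0],[0,0,0]], grip=[0.75,0.75,0.75,0.6,0.4], force=30)

```text
time: 12.0
ee_pos: [0.4672, -0.1067, 0.0262]
tcp_rot: [-180.0, -0.0, 130.9]
wrist_force: [-0.8, 0.1, 0.6]
opening: 0.0376
grasp_force: 0.0
```

Request:
move_arm(offset=[[0,0,0],[0,0,0],[0,0,0],[0,0,0],[0,0,0]], twist=[[0,0,0],[0,0,0],[0,0,0],[0,0,0],[0,0,0]], grip=[0.2,0.1,0.1,0.1,0.1])

```text
time: 12.5
ee_pos: [0.4679, -0.1074, 0.027]
tcp_rot: [179.9, 0.1, 130.8]
wrist_force: [0.9, 3.4, 6.6]
opening: 0.02
grasp_force: 29.8
```

Request:
move_arm(offset=[[0,0,-1.5],[0,0,-3],[0,0,-4],[0,0,0]], twist=[[0,0,0],[0,0,0],[0,0,0],[0,0,0]], grip=[0.1,0.1,0.1,0.1])

```text
time: 12.9
ee_pos: [0.4692, -0.1083, 0.116]
tcp_rot: [179.8, 0.4, 130.8]
wrist_force: [0.8, 0.1, -0.3]
opening: 0.0198
grasp_force: 29.6
```

Run:
```python
from h import *
save('s6.png',cv2.resize(viewer.camera('scene')['color'][160:340,200:380],(540,540)))
```

```text
(no output)
```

View pics/s6.png

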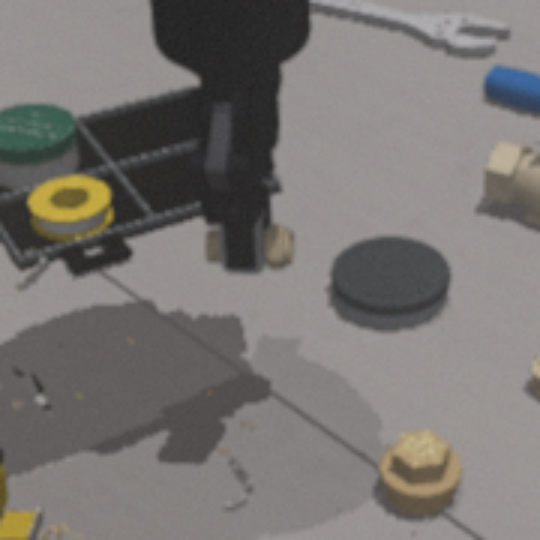

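The tap is held level across its middle at (250,245).

Request:
move_arm(offset=[[1.6,3.84,0],[2.12,3.58,0],[2.6,3.26,0],[3.0,2.86,0],[3.4,2.42,0]], twist=[[0,0,0.139],[0,0,0.139],[0,0,0.139],[0,0,0.139],[0,0,0.139]], grip=[0.1,0.1,0.1,0.1,0.1])

```text
time: 13.45
ee_pos: [0.5599, 0.0798, 0.1095]
tcp_rot: [-179.9, 0.0, 90.7]
wrist_force: [-0.2, -0.8, -1.0]
opening: 0.02
grasp_force: 29.6
```

Request:
move_arm(offset=[[3.7,1.9,0],[3.9,1.4,0],[0,0,1],[0,0,0],[0,0,0]], twist=[[0,0,0.139],[0,0,0.139],[0,0,0],[0,0,0],[0,0,0]], grip=[0.1,0.1,0.1,0.1,0.1])

```text
time: 13.95
ee_pos: [0.5959, 0.1518, 0.0997]
tcp_rot: [-179.9, 0.1, 75.2]
wrist_force: [-0.0, -0.6, -1.1]
opening: 0.02
grasp_force: 29.7
```

Request:
move_arm(offset=[[0.1,0.35,3],[0,0,2.5],[0,0,1.2],[0,0,0.2],[0,0,0]], twist=[[0,0,0],[0,0,0],[0,0,0],[0,0,0],[0,0,0]], grip=[0.1,0.1,0.1,0.1,0.1])

```text
time: 14.45
ee_pos: [0.6005, 0.1523, 0.0325]
tcp_rot: [180.0, -0.0, 75.1]
wrist_force: [1.1, -0.0, -0.9]
opening: 0.02
grasp_force: 29.7
```

Request:
move_arm(offset=[[0,0,0],[0,0,0],[0,0,0],[0,0,-3],[0,0,-4]], twist=[[0,0,0],[0,0,0],[0,0,0],[0,0,0],[0,0,0]], grip=[0.35,0.5,0.5,0.5,0.5])

```text
time: 14.95
ee_pos: [0.5992, 0.1525, 0.1007]
tcp_rot: [-179.8, 0.1, 75.1]
wrist_force: [0.1, 0.2, 0.3]
opening: 0.0427
grasp_force: 0.0
```

Request:
move_arm(offset=[[-4.05,0.95,0],[-4.05,0.95,0],[-4.05,0.95,0],[-4.05,0.95,0],[-4.05,0.95,0]], twist=[[0,0,0],[0,0,0],[0,0,0],[0,0,0],[0,0,0]], grip=[0.6,0.7,0.7,0.7,0.7])

```text
time: 15.45
ee_pos: [0.5942, -0.0567, 0.1023]
tcp_rot: [179.9, -0.0, 75.1]
wrist_force: [0.8, 0.3, 0.2]
opening: 0.0597
grasp_force: 0.0
```

Request:
move_arm(offset=[[-4.05,0.95,0],[-4.05,0.95,0],[-4.05,0.95,0.5],[-4.05,0.95,0.5],[0,0,0]], twist=[[0,0,0],[0,0,0],[0,0,0],[0,0,0],[0,0,0]], grip=[0.7,0.7,0.7,0.7,0.7])

```text
time: 15.95
ee_pos: [0.5886, -0.2258, 0.0911]
tcp_rot: [-180.0, 0.1, 74.9]
wrist_force: [-0.4, 1.0, -0.3]
opening: 0.06
grasp_force: 0.0
```

Run:
```python
from bays import *
save('t7.png',np.hstack([cv2.resize(c[160:320,110:270],(400,400)),cv2.resize(viewer.camera('scene')['color'][180:340,320:480],(400,400))]))
m=(w[...,2]>.014)&(np.arange(480)[:,None]<245)&(np.arange(480)[:,None]>190)&(np.arange(640)<235)&(np.arange(640)>145)&(S>35)&(V>70)&(H<40)
q=w[m]; print(len(q),q.mean(0),trayxy(q.mean(0)),q[:,2].max())
```

```text
[ 0.58884976 -0.22370406  0.09141506] [-1.79981817e+02  4.58436033e-03  7.49171942e+01] 0.05990137267971378
219 [0.599258   0.14933563 0.02137889] [-0.03358223  0.04536894] 0.027643807555435718
```

View pics/t7.png

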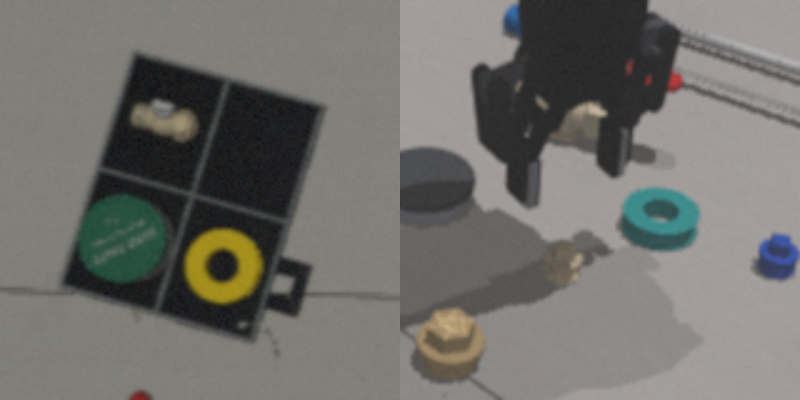

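The tap is in bay 3 at (163,122), lever up and leaning as before. The gripper is above the brass plug, seen at (563,262) on the right.

Request:
move_arm(offset=[[0,0,2.3],[0,0,2.5],[0,0,1.5],[0,0,0],[0,0,0]], twist=[[0,0,0],[0,0,0],[0,0,0],[0,0,0],[0,0,0]], grip=[0.7,0.7,0.7,0.6,0.4], force=30)

```text
time: 16.55
ee_pos: [0.5897, -0.2209, 0.0294]
tcp_rot: [180.0, -0.0, 75.2]
wrist_force: [-0.1, -0.4, 0.3]
opening: 0.0378
grasp_force: 0.0
```

Request:
move_arm(offset=[[0,0,0],[0,0,0],[0,0,0],[0,0,0],[0,0,0]], twist=[[0,0,0],[0,0,0],[0,0,0],[0,0,0],[0,0,0]], grip=[0.2,0.1,0.1,0.1,0.1])

```text
time: 17.05
ee_pos: [0.5902, -0.2215, 0.0303]
tcp_rot: [179.9, -0.0, 75.1]
wrist_force: [-1.1, 3.1, 5.9]
opening: 0.0244
grasp_force: 29.4
```

Request:
move_arm(offset=[[0,0,-1.5],[0,0,-3],[0,0,-4],[0,0,0]], twist=[[0,0,0],[0,0,0],[0,0,0],[0,0,0]], grip=[0.1,0.1,0.1,0.1])

```text
time: 17.45
ee_pos: [0.5916, -0.2225, 0.121]
tcp_rot: [179.5, 0.1, 75.1]
wrist_force: [0.5, -0.6, 0.3]
opening: 0.0241
grasp_force: 29.5
```

Request:
move_arm(offset=[[4.15,-1.25,0],[4.15,-1.25,0],[4.15,-1.25,0],[4.15,-1.25,0],[4.15,-1.25,0]], twist=[[0,0,0],[0,0,0],[0,0,0],[0,0,0],[0,0,0]], grip=[0.1,0.1,0.1,0.1,0.1])

```text
time: 17.95
ee_pos: [0.582, -0.0034, 0.1144]
tcp_rot: [180.0, -0.0, 75.1]
wrist_force: [0.4, -0.1, -0.8]
opening: 0.0241
grasp_force: 29.6
```

Request:
move_arm(offset=[[4.15,-1.25,0],[4.15,-1.25,0.5],[0,0,0.5],[0,0,0],[0,0,0]], twist=[[0,0,0],[0,0,0],[0,0,0],[0,0,0],[0,0,0]], grip=[0.1,0.1,0.1,0.1,0.1])

```text
time: 18.45
ee_pos: [0.5795, 0.081, 0.104]
tcp_rot: [180.0, 0.0, 75.1]
wrist_force: [0.3, 0.0, -0.7]
opening: 0.0242
grasp_force: 29.6
```

Run:
```python
from h import *
o=bot.get_obs(); print(o['ee_pos'],o['opening'])
save('s8.png',cv2.resize(viewer.camera('scene')['color'][120:280,180:340],(480,480)))
```

```text
[0.57946367 0.08099676 0.10397749] 0.024193270750567663
```

View pics/s8.png

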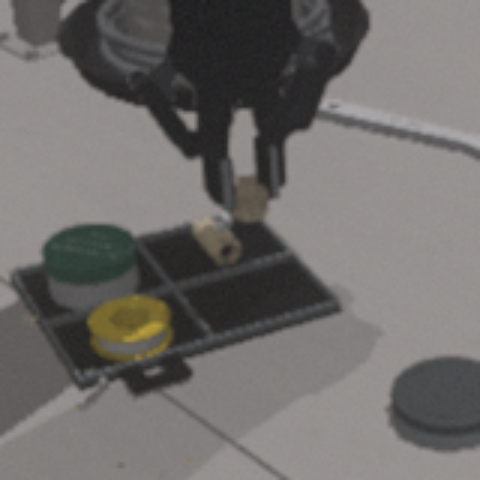

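Run:
```python
from h import *
p=viewer.camera('scene'); w=cloud(p); 
save('s9.png',cv2.resize(p['color'][165:205,240:290],(750,600),interpolation=2))
hsv=cv2.cvtColor(p['color'],cv2.COLOR_RGB2HSV); m=(hsv[...,1]>45)&(hsv[...,2]>70)&(hsv[...,0]<35)&(np.linalg.norm(w[...,:2]-[.5795,.081],axis=-1)<.03)&(w[...,2]>.05)
q=w[m]; print(len(q),q.mean(0),q.min(0),q.max(0))
```

```text
105 [0.57510724 0.07041896 0.08709347] [0.56576662 0.06292978 0.07461893] [0.59073455 0.07954906 0.09916056]
```

View pics/s9.png

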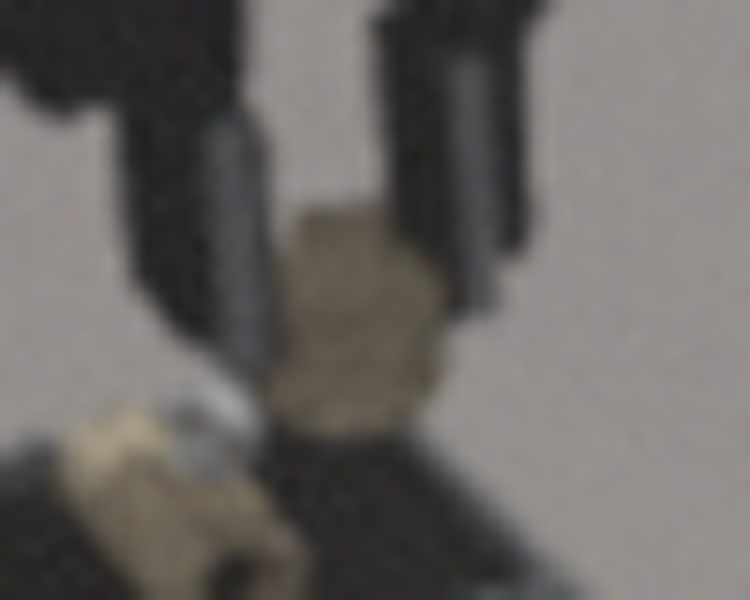

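The plug hangs upright, square head on top at (350,220), bottom 29 mm below the TCP.

Request:
move_arm(offset=[[0,0.2,3],[0,0,2.5],[0,0,1.2],[0,0,0.3],[0,0,0]], twist=[[0,0,0],[0,0,0],[0,0,0],[0,0,0],[0,0,0]], grip=[0.1,0.1,0.1,0.1,0.1])

```text
time: 19.05
ee_pos: [0.5815, 0.0805, 0.0342]
tcp_rot: [180.0, 0.0, 75.0]
wrist_force: [0.0, 0.2, -0.8]
opening: 0.0242
grasp_force: 29.7
```

Request:
move_arm(offset=[[0,0,0],[0,0,0],[0,0,0],[0,0,-3],[0,0,-4]], twist=[[0,0,0],[0,0,0],[0,0,0],[0,0,0],[0,0,0]], grip=[0.38,0.5,0.5,0.5,0.5])

```text
time: 19.55
ee_pos: [0.5801, 0.0811, 0.1026]
tcp_rot: [-179.8, 0.1, 75.1]
wrist_force: [0.8, -0.0, 0.0]
opening: 0.0426
grasp_force: 0.0
```

Request:
move_arm(offset=[[-4,1,-1],[-4,1,-1],[-4,1,0],[-4,1,0],[-4,1,0]], twist=[[0,0,0],[0,0,0],[0,0,0],[0,0,0],[0,0,0]], grip=[0.5,0.5,0.5,0.5,0.5])

```text
time: 20.05
ee_pos: [0.5782, -0.1265, 0.1242]
tcp_rot: [180.0, -0.0, 75.1]
wrist_force: [1.6, 0.3, -0.7]
opening: 0.0425
grasp_force: 0.0
```

Run:
```python
from bays import *
for i,t in [(0,'spool'),(0,'tin'),(0,'tap'),(0,'plug'),(0,'flat_tin'),(0,'hex_plug')]:
    for r in finder.pinpoint(p,t)[:4]:
        q=world(p,*r['position'],z=.003); print(t,round(r['p'],2),np.round(q,3),np.round(trayxy(q),3))
save('t10.png',cv2.resize(c[110:360,90:470],(798,525)))
```

```text
[ 0.57790495 -0.13159033  0.12399077] [1.79923680e+02 1.22106521e-01 7.49337722e+01] 0.04277657524979233
spool 0.91 [0.508 0.105 0.003] [ 0.032 -0.033]
spool 0.82 [ 0.383 -0.269  0.003] [ 0.425 -0.061]
tin 0.79 [0.515 0.176 0.003] [-0.038 -0.043]
tap 0.81 [0.595 0.151 0.003] [-0.035  0.041]
plug 0.72 [0.592 0.152 0.003] [-0.034  0.037]
plug 0.66 [ 0.7   -0.324  0.003] [0.401 0.26 ]
plug 0.54 [0.578 0.079 0.003] [0.04  0.042]
hex_plug 0.72 [ 0.471 -0.225  0.003] [0.361 0.014]
```

View pics/t10.png

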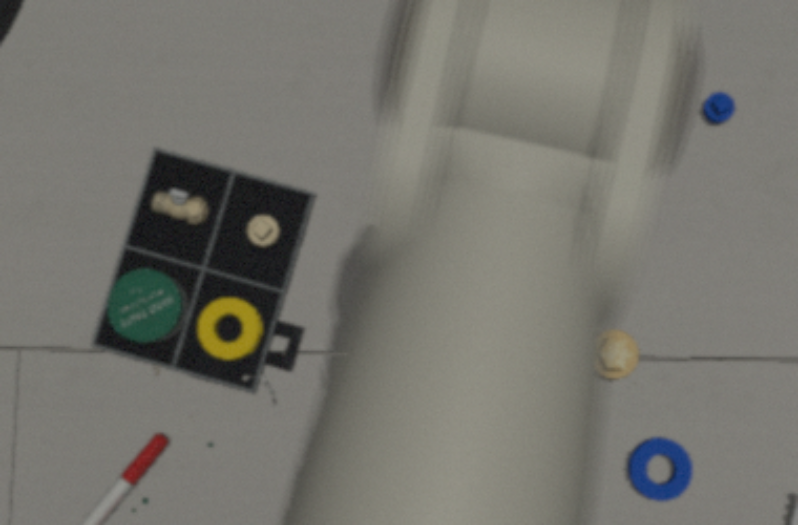

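All four parts sit in their bays: spool (230,328), tin (145,305), tap (180,205) and plug (262,230).

Request:
move_arm(offset=[[0,0,0],[0,0,0],[0,0,0]], twist=[[0,0,0],[0,0,0],[0,0,0]], grip=[0.5,0.5,0.5])

```text
time: 20.7
ee_pos: [0.5784, -0.1243, 0.1237]
tcp_rot: [180.0, -0.0, 75.2]
wrist_force: [-0.1, -0.4, -0.4]
opening: 0.0428
grasp_force: 0.0
```

```bash
python3 -c "
from workcell import bot
print(bot.job_done())"
```

```text
the job is handed in; nothing more can be done
None
```

I placed the spool, paste tin, tap and square-headed plug in bays 1 to 4 and handed the job in after about 21 s. The last picture showed all four in place, but the hand-in returned no verdict, and the arm hid the shallow tin and valve in that picture, though I never reached for either.

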